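# Set the depth stop on the workpiece, lock it and shut the guard

### The arm

A 6-joint arm with a two-finger parallel gripper is mounted at the origin on a cart in front of the work surface, level with it; the furniture and walls round the work are solid. World frame = base frame: x ahead of the robot, y to its left, z up, the work surface at z = 0. Lengths are in m, angles in rad, forces in N, time in s.
With the tool pointing down it reaches from about 0.375 to 0.9 m from the base axis. Payload 3.1 kg.
Tool frame: the origin (TCP) lies between the finger pads; the fingertips stand 17 mm ahead of it and the grasp point (between the pads) lies 2 mm behind it; z points along the fingers, y is the line along which they close (so a half turn about z gives the same grasp; the last joint's range is limited). The gripper opens to 85 mm and grips with 20 to 120 N. Pads are 22 mm wide; open, the fingers measure 114 mm over their backs; the gripper's body (76 mm by 85 mm) begins 54 mm behind the grasp point. The pads swing forward as they close: fully open they stand 13 mm farther back than shut.
Start: joints at [1.028, 0.527, 1.433, -0, 1.181, -0.178], TCP at [0.223, 0.584, 0.248] pointing down, gripper open.
Joint ranges: [-3.08, 3.08], [-0.75, 2.2], [0.22, 2.44], [-1.43, 4.57], [0, 2.65], [-2.85, 2.85]. Speed limits (rad/s): [2.79, 2.79, 3.14, 3.14, 3.14, 3.14].

### API

Orientations are given as a unit quaternion [x, y, z, w].
In Python, from station import sense, vision, order gives the robot as it stands.
- The arm moves only by the shell command python3 -m crank 'ROWS' [OPENING] [FORCE]. ROWS is JSON, a list of rows, each an object with "dp": the shift along the world's x, y, z in units of 30 mm (1.0 is 30 mm), a list of three; "angular": the turn, a rotation vector about the world's x, y, z in degrees, a list of three. In form: [{"dp": [dx, dy, dz], "angular": [ax, ay, az]}, ...]. A call has 1 to 20 rows; each row shifts and turns the commanded pose from where the row before left it; what a row does not reach is not made up. A row lasts 1/10 s, in which the tool goes at most 50 mm and 8.59 degrees, less where a joint would pass 70% of its speed; a pose out of reach is approached as far as the arm can. A call is refused whole if a number of a shift passes 1 or a number of a turn 8.59, either way. A call with a gripper value outside its range is refused whole. OPENING is the closure, from 0 (fully open) to 1 (shut), set as the call begins (- or left out, the last holds). The fingers move at their own pace and stop on an object; FORCE is the grip in N (left out, the last holds). Time passes only in rows, so rows that do not move let the fingers close. It gives the time, the measured TCP pose, the force, the opening and the grip force at its end, in the units of the state.
- sense(): the state, without advancing time (a new reading comes with each control period).
- vision.snapshot(name): name is "side" or "top"; returns a dict with "image" (384x512x3 uint8, blue, green, red), "range_z" (384x512 float32, m along the optical axis (not along the pixel's ray), 0 where there is no reading), "mtx" (3x3 intrinsics, pixels), "pose" (4x4, takes a point from camera to world coordinates). Camera axes: x right, y down, z forward; pixel columns grow to the right and rows downward; lengths in m; the calibration is good to about 2 mm. A picture is of the moment at which its call begins.
- order.sign_off(): hands the job in; it is judged then, once.
The state is a dict: "t": time; "q": joint angles; "qd": joint speeds; "tau": joint torques, N m; "tcp_pos": TCP position; "tool_rot": TCP orientation; "force": force on the tool from outside, world axes, zero at the start; "ft_torque": the same for the moment, N m; "finger_gap": opening from 0.0 (shut) to 1.0 (fully open); "gripper_force": force on a finger pad.
Only numpy, scipy, OpenCV 4.12 (cv2) and the standard library are available. Lean on these libraries where they do the work, as an engineer would, in place of code of your own. Each camera call takes 0.05 s, during which the arm holds its last target. There are 200 camera calls.

### The job

Get the depth stand ready for the next job: lower the stop rod gently until its foot touches the wooden block standing under it, then swing the clamp lever fully round to lock the rod, and last slide the clear guard along its track until it is shut against the frame post. Do not shift the block under the rod or the other two wooden blocks on the bench.

Things in the scene. Friction and masses are not known exactly. Their poses are not given: they have to be found in the camera images.
- stand: Depth stand fixed to the bench. Origin on the bench (z = 0) straight below the rod; own x runs along its grey arm from rod to column (away from the robot at yaw 0), y left, z up. Arm: z 124 to 160 mm, 44 mm wide at the rod, 52 mm at the column (x = 100 mm). Guard track in front at x = -85 mm, y -200 to +100 mm, with a frame post 116 mm high at y +69 to +87 mm.
- stop_rod (a joint): How far the vertical stop rod has been pushed down, m: 0 fully raised (foot 115 mm above the bench), 0.10 fully down. It begins at 0 to 0.04. Friction of about 4 N holds it wherever it is left; it is pushed down from the top.
- stop_foot (a point): Centre of the underside of the rod's rubber foot (disc of 24 mm diameter).
- stop_top (a point): Centre of the flat top of the black round knob (34 mm diameter, 18 mm high) on the rod's upper end, 181 mm above the foot's underside. Rod 13 mm thick.
- clamp (a joint): Clamp lever angle, rad: 0 open (out to the stand's left), 1.3 locked (back along the arm, against its stop); starts at 0 to 0.3. Turns clockwise from above to lock, about a vertical pin at x = 22, y = 34 mm of the stand; it points from the pin at (1.42 - value) rad from the stand's x towards its y. Friction about 1.2 N at the grip; stays where left.
- clamp_grip (a point): Centre of the top of the upright black round grip (18 mm diameter over the upper 36 mm, rounded at the top) at the lever's end, 70 mm from its pin; top 197 mm above the bench.
- guard (a joint): How far the sliding guard stands open, m: 0 shut against the frame post, 0.115 fully open. It slides along the stand's y and shuts towards +y; it begins at 0.07 to 0.115. Friction about 2 N; it stays where it is left.
- guard_grip (a point): Centre of the top of the guard's upright black grip (18 x 18 mm, 35 mm high) on the upper edge of the guard (clear panel in an aluminium frame, 132 mm long, 8 mm thick, upper edge 113 mm above the bench); top 148 mm above the bench.
- block_tall: Weathered grey-brown wooden cube 50 x 50 x 50 mm; origin at the centre of its underside, z up. One of the three blocks (it varies which) stands under the rod, the other two lie elsewhere on the bench.
- block_mid: Pale wooden offcut with a dark knot, 45 x 70 mm, 32 mm high; origin at the centre of its underside, z up.
- block_flat: Flat light-brown wooden offcut 55 x 110 mm, 20 mm high; origin at the centre of its underside, z up.
Not all that is in view belongs to the job. Several things look just like the block_flat: the one meant starts farthest from the robot's base. There is more than one size of the block_mid; the job needs the smaller.

How it is judged:
On the way, in this order (a step that is already met when the one before it is completed fails the run):
1. the rod's foot touches the block under it, the clamp still open (((horizontal distance between stop_foot and block_tall below 0.03 m and height (world z) of stop_foot below 0.0515 m and angle between block_tall's own z axis and vertical below 0.03 rad) or (horizontal distance between stop_foot and block_mid below 0.03 m and height (world z) of stop_foot below 0.0335 m and angle between block_mid's own z axis and vertical below 0.03 rad) or (horizontal distance between stop_foot and block_flat below 0.03 m and height (world z) of stop_foot below 0.0215 m and angle between block_flat's own z axis and vertical below 0.03 rad)) and value of joint clamp below 0.8 rad), for 0.2 s.
2. the clamp lever is locked with the foot on the block (((horizontal distance between stop_foot and block_tall below 0.03 m and height (world z) of stop_foot below 0.0515 m and angle between block_tall's own z axis and vertical below 0.03 rad) or (horizontal distance between stop_foot and block_mid below 0.03 m and height (world z) of stop_foot below 0.0335 m and angle between block_mid's own z axis and vertical below 0.03 rad) or (horizontal distance between stop_foot and block_flat below 0.03 m and height (world z) of stop_foot below 0.0215 m and angle between block_flat's own z axis and vertical below 0.03 rad)) and value of joint clamp above 1.2 rad), for 0.2 s.
3. the guard is shut against the frame post (value of joint guard below 0.004 m), for 0.2 s.
At the end, for the whole second after the job is handed in: The rod's foot rests on the block under it (gap under 1.5 mm, block flat), the clamp lever is within 0.1 rad of its locked stop, the guard is within 4 mm of fully shut (all of step 2 and value of joint guard below 0.004 m); the robot touches nothing.
It fails at once if a wooden block was shifted by more than 10 mm (distance of any of block_tall, block_mid, block_flat from where it was at the start of the episode above 0.01 m).
It fails at once if the foot was pressed on the block with more than 30 N (contact force between stop_rod and block_tall above 30 N or contact force between stop_rod and block_mid above 30 N or contact force between stop_rod and block_flat above 30 N).
It fails at once if the clamp was locked before the foot touched the block (value of joint clamp above 1 rad and not ((horizontal distance between stop_foot and block_tall below 0.03 m and height (world z) of stop_foot below 0.0515 m and angle between block_tall's own z axis and vertical below 0.03 rad) or (horizontal distance between stop_foot and block_mid below 0.03 m and height (world z) of stop_foot below 0.0335 m and angle between block_mid's own z axis and vertical below 0.03 rad) or (horizontal distance between stop_foot and block_flat below 0.03 m and height (world z) of stop_foot below 0.0215 m and angle between block_flat's own z axis and vertical below 0.03 rad))).
It also fails if it takes over 48 s, if anything falls off the work surface, if the arm or the gripper's body presses on something with over 40 N, if the wrist force passes 120 N, or if a joint passes its speed limit or range.

## Working session

There is one attempt and no reset: what is moved stays moved. The work goes in short steps, Python scripts to look and compute and a shell command to move; the robot and the scene stay as the last step left them, time stands still between calls to the robot, and variables do not carry over. Pictures are saved under pics/ and viewed, at most 10 in all, crops included, and the job is handed in when it is done.

```bash
mkdir -p pics; cat > h.py <<'E'
import numpy as np, cv2
from station import sense, vision, order
def cloud(s):
    h,w=s["range_z"].shape; u,v=np.meshgrid(np.arange(w),np.arange(h)); z=s["range_z"]
    K=s["mtx"]; P=np.stack([(u-K[0,2])/K[0,0]*z,(v-K[1,2])/K[1,1]*z,z],-1)
    T=np.array(s["pose"]); W=P@T[:3,:3].T+T[:3,3]; W[z==0]=np.nan; return W
def ray(s,u,v,h):
    K=s["mtx"];T=np.array(s["pose"]); d=T[:3,:3]@np.array([(u-K[0,2])/K[0,0],(v-K[1,2])/K[1,1],1]); o=T[:3,3]
    return o+d*(h-o[2])/d[2]
E
python3 - <<'E'
from h import *
for n in("top","side"):
    s=vision.snapshot(n); cv2.imwrite(f"pics/{n}0.png",cv2.resize(s["image"],(768,576),interpolation=cv2.INTER_CUBIC))
    np.save(f"{n}0.npy",s,allow_pickle=True); print(n,np.array(s["pose"]).round(3).tolist(),s["mtx"].tolist())
st=sense();print(st["t"],st["tcp_pos"],st["tool_rot"],st["force"],st["finger_gap"])
E
```

```text
top [[-0.023, -0.997, 0.069, 0.473], [-1.0, 0.023, 0.001, 0.045], [-0.002, -0.069, -0.998, 1.509], [0.0, 0.0, 0.0, 1.0]] [[383.54916848074254, 0.0, 258.27321739183003], [0.0, 383.54916848074254, 194.93783517901642], [0.0, 0.0, 1.0]]
side [[0.776, -0.437, 0.455, 0.098], [-0.631, -0.537, 0.56, -0.555], [-0.0, -0.722, -0.692, 0.903], [0.0, 0.0, 0.0, 1.0]] [[366.3753440693248, 0.0, 254.35771414650466], [0.0, 366.3753440693248, 193.57694070324297], [0.0, 0.0, 1.0]]
0.1 [0.22262961 0.58334299 0.24744591] [ 1.81371165e-01  9.83414231e-01 -9.12524051e-04 -3.44746092e-04] [-0.32913518  0.43800191 -0.72290949] 0.9998011872206074
```

View pics/top0.png

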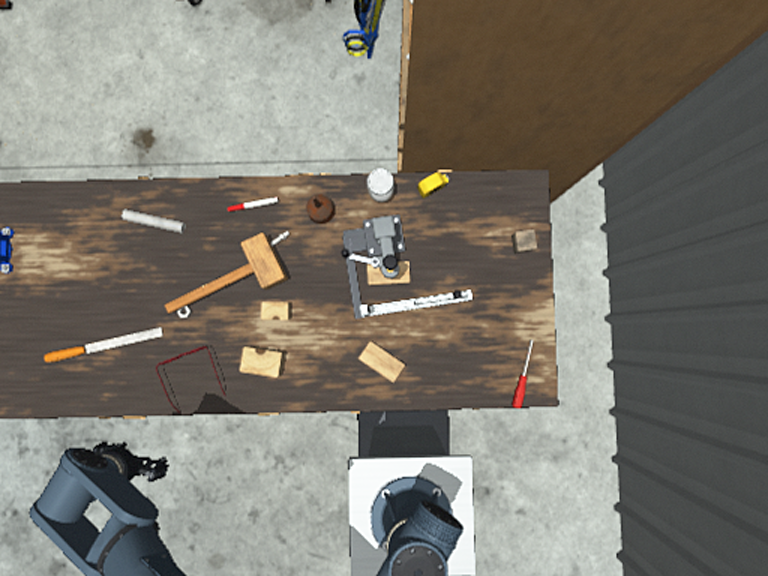

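View pics/side0.png

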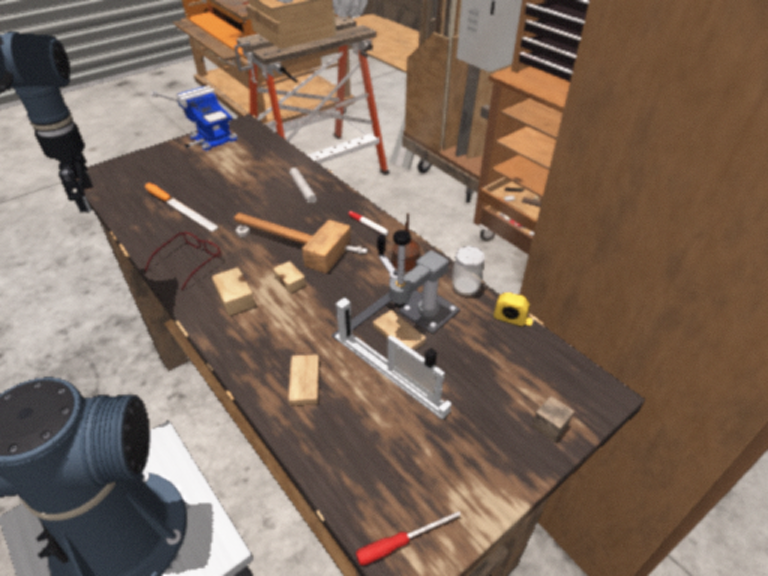

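The top view shows the stand with the flat block under the rod at about (388,272). The knob is at (391,262), the clamp grip at (346,254), the guard grip at (461,295) and the frame post at (360,312). The side view agrees: knob (401,238), clamp grip (382,243), guard grip (430,356).

```bash
python3 - <<'E'
from h import *
def blob(n,c,r,h0,h1):
    s=np.load(f"{n}0.npy",allow_pickle=True).item(); W=cloud(s); x,y=int(c[0]/1.5),int(c[1]/1.5)
    m=np.zeros(W.shape[:2],bool); m[y-r:y+r+1,x-r:x+r+1]=1
    m&=(s["image"].max(2)<75)&(W[...,2]>h0)&(W[...,2]<h1)
    P=W[m]; vv,uu=np.nonzero(m)
    zt=np.percentile(P[:,2],90) if len(P) else 0
    print(n,c,len(P),P.mean(0).round(4),"ztop",zt.round(4),"px",uu.mean().round(1),vv.mean().round(1)); return s,P,uu,vv
for nm,a,b,h0,h1 in(("knob",(391,262),(401,238),.2,.32),("clamp",(346,254),(382,243),.15,.215),("guard",(461,295),(430,356),.118,.16)):
    print(nm)
    for n,c in(("top",a),("side",b)):
        s,P,uu,vv=blob(n,c,11,h0,h1)
        if len(P):
            t=P[P[:,2]>P[:,2].max()-.006]; print("  tops",len(t),t.mean(0).round(4), "bbox mid",((P.min(0)+P.max(0))/2).round(4))
s=np.load("top0.npy",allow_pickle=True).item()
# track line: white pixels / post
W=cloud(s); m=(W[...,2]>.1)&(W[...,2]<.117)&(W[...,0]>.35)&(W[...,0]<.6)&(abs(W[...,1])<.25)
P=W[m]; print("edge pts",len(P)); 
q,_,v=np.linalg.svd(P[:,:2]-P[:,:2].mean(0)),0,0
print(P[:,:2].mean(0),q[2][0],P.min(0),P.max(0))
im=cv2.resize(s["image"][130:230,215:325],None,fx=7,fy=5.8,interpolation=cv2.INTER_CUBIC)
im=cv2.resize(s["image"][135:220,215:325],None,fx=7,fy=7,interpolation=cv2.INTER_CUBIC); cv2.imwrite("pics/topc.png",im)
E
```

```text
knob
top (391, 262) 78 [0.6248 0.0388 0.2813] ztop 0.2849 px 260.0 174.2
  tops 39 [0.6272 0.0394 0.2837] bbox mid [0.624  0.0389 0.2802]
side (401, 238) 99 [0.6224 0.0336 0.2812] ztop 0.2856 px 267.5 158.3
  tops 64 [0.6247 0.0354 0.2842] bbox mid [0.6249 0.0353 0.2751]
clamp
top (346, 254) 22 [0.6604 0.141  0.1894] ztop 0.1968 px 230.3 167.9
  tops 5 [0.6611 0.1434 0.1976] bbox mid [0.6616 0.1343 0.1756]
side (382, 243) 61 [0.6602 0.1384 0.1809] ztop 0.1965 px 254.0 162.6
  tops 17 [0.662  0.1403 0.1964] bbox mid [0.6628 0.1405 0.1771]
guard
top (461, 295) 22 [ 0.5602 -0.1181  0.1438] ztop 0.1502 px 304.3 195.9
  tops 12 [ 0.5596 -0.1178  0.1488] bbox mid [ 0.5598 -0.1191  0.1381]
side (430, 356) 82 [ 0.5596 -0.1243  0.1387] ztop 0.1495 px 286.7 238.0
  tops 34 [ 0.5611 -0.122   0.1484] bbox mid [ 0.5622 -0.1221  0.1349]
edge pts 96
[ 0.54999038 -0.03074726] [ 0.13060489 -0.9914345 ] [ 0.51951192 -0.15056224  0.10098542] [0.56882477 0.11367739 0.11684812]
```

View pics/topc.png

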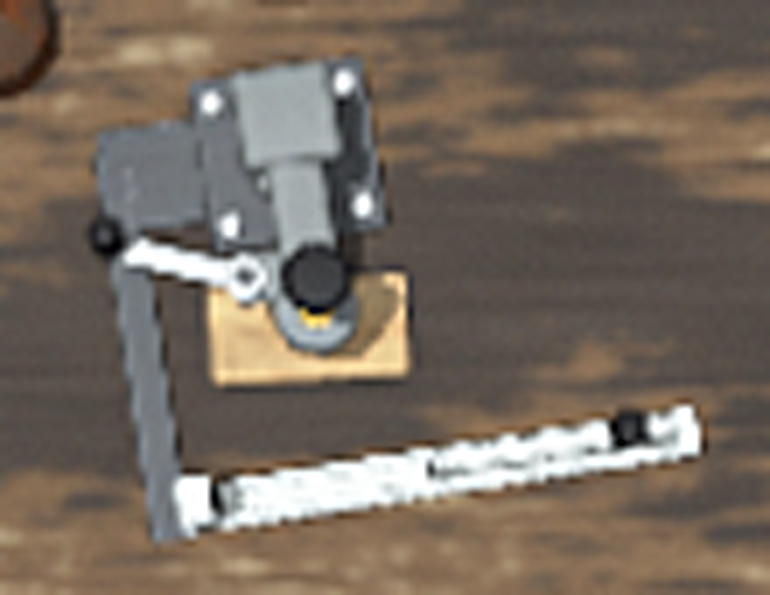

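The crop confirms the knob at (313,275), clamp pin ring at (246,275), clamp grip at (105,237) and guard grip at (628,427). The flat block lies under the rod.

From these:

| Item | Position or value |
|---|---|
| Rod | about (0.6255, 0.0375), knob top z 0.284 |
| Stand yaw | about 7.5° |
| Clamp pin | (0.643, 0.0745) |

I'll move above the knob with the gripper shut.

```bash
python3 -m crank '[{"dp":[0,0,1],"angular":[0,0,0]},{"dp":[0.7,-0.95,0.1],"angular":[0,0,0]},{"dp":[0.7,-0.95,0.1],"angular":[0,0,0]},{"dp":[0.7,-0.95,0.1],"angular":[0,0,0]},{"dp":[0.7,-0.95,0.1],"angular":[0,0,0]},{"dp":[0.7,-0.95,0.1],"angular":[0,0,0]},{"dp":[0.7,-0.95,0.1],"angular":[0,0,0]},{"dp":[0.7,-0.95,0.1],"angular":[0,0,0]},{"dp":[0.7,-0.95,0.1],"angular":[0,0,0]},{"dp":[0.7,-0.95,0.1],"angular":[0,0,0]},{"dp":[0.7,-0.95,0.1],"angular":[0,0,0]},{"dp":[0.7,-0.95,0.1],"angular":[0,0,0]},{"dp":[0.7,-0.95,0.1],"angular":[0,0,0]},{"dp":[0.7,-0.95,0.1],"angular":[0,0,0]},{"dp":[0.7,-0.95,0.1],"angular":[0,0,0]},{"dp":[0.7,-0.95,0.1],"angular":[0,0,0]},{"dp":[0.7,-0.95,0.1],"angular":[0,0,0]},{"dp":[0.7,-0.95,0.1],"angular":[0,0,0]},{"dp":[0.7,-0.95,0.1],"angular":[0,0,0]},{"dp":[0,0,0],"angular":[0,0,0]}]' 1 40
```

```text
t: 2.1
tcp_pos: [0.6037, 0.067, 0.332]
tool_rot: [0.184, 0.983, -0.001, 0.001]
force: [0.5, 0.4, -0.3]
finger_gap: 0.001
gripper_force: 0.0
```

```bash
python3 -m crank '[{"dp":[0.36,-0.5,0],"angular":[0,0,0]},{"dp":[0.36,-0.5,0],"angular":[0,0,0]},{"dp":[0,0,-0.3],"angular":[0,0,0]},{"dp":[0,0,-0.3],"angular":[0,0,0]},{"dp":[0,0,0],"angular":[0,0,0]}]'; python3 - <<'E'
from h import *
s=vision.snapshot("side"); cv2.imwrite("pics/side1.png",cv2.resize(s["image"][100:250,190:350],None,fx=4.5,fy=4,interpolation=cv2.INTER_CUBIC))
E
```

```text
t: 2.6
tcp_pos: [0.6208, 0.0417, 0.3119]
tool_rot: [0.181, 0.983, 0.0, -0.003]
force: [0.4, -0.1, -0.2]
finger_gap: 0.001
gripper_force: 0.0
```

View pics/side1.png

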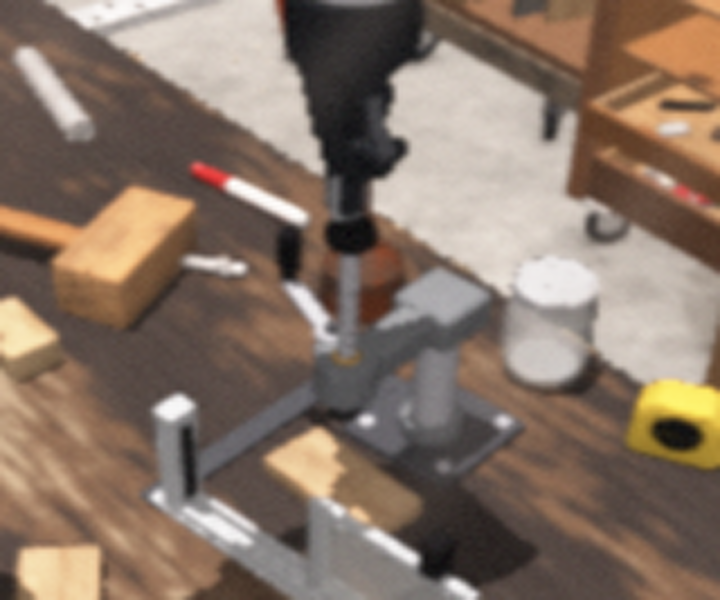

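The fingertips sit just above the knob, at (350,225) in the crop. I'll push down to about 15 mm above contact first.

```bash
python3 -m crank '[{"dp":[0.13,-0.13,-0.1],"angular":[0,0,0]},{"dp":[0,0,-0.2],"angular":[0,0,0]},{"dp":[0,0,-0.2],"angular":[0,0,0]},{"dp":[0,0,-0.2],"angular":[0,0,0]},{"dp":[0,0,-0.2],"angular":[0,0,0]},{"dp":[0,0,-0.2],"angular":[0,0,0]},{"dp":[0,0,-0.2],"angular":[0,0,0]},{"dp":[0,0,-0.2],"angular":[0,0,0]},{"dp":[0,0,-0.2],"angular":[0,0,0]},{"dp":[0,0,-0.2],"angular":[0,0,0]},{"dp":[0,0,-0.2],"angular":[0,0,0]},{"dp":[0,0,-0.2],"angular":[0,0,0]},{"dp":[0,0,-0.2],"angular":[0,0,0]},{"dp":[0,0,0],"angular":[0,0,0]}]'
```

```text
t: 4.05
tcp_pos: [0.6255, 0.0369, 0.2379]
tool_rot: [0.181, 0.983, -0.0, -0.001]
force: [0.1, -0.2, 0.3]
finger_gap: 0.003
gripper_force: 0.0
```

```bash
python3 -m crank '[{"dp":[0,0,-0.1],"angular":[0,0,0]},{"dp":[0,0,-0.1],"angular":[0,0,0]}]'; python3 - <<'E'
from h import *
s=vision.snapshot("side"); cv2.imwrite("pics/side2.png",cv2.resize(s["image"][100:250,190:350],None,fx=4.5,fy=4,interpolation=cv2.INTER_CUBIC))
E
```

```text
t: 4.25
tcp_pos: [0.6255, 0.0369, 0.2329]
tool_rot: [0.181, 0.983, -0.0, -0.001]
force: [-1.4, -0.5, 2.7]
finger_gap: -0.001
gripper_force: 1.5
```

View pics/side2.png

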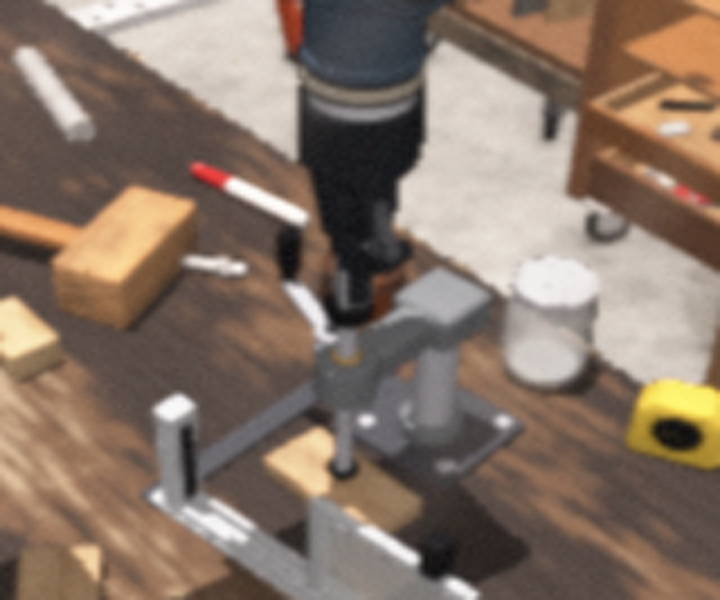

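The rod is moving down with the tool and the foot at (343,468) is nearing the block. I'll continue more slowly.

```bash
python3 -m crank '[{"dp":[0,0,-0.1],"angular":[0,0,0]},{"dp":[0,0,-0.1],"angular":[0,0,0]},{"dp":[0,0,-0.1],"angular":[0,0,0]},{"dp":[0,0,-0.05],"angular":[0,0,0]}]'; python3 -m crank '[{"dp":[0,0,-0.03],"angular":[0,0,0]},{"dp":[0,0,-0.03],"angular":[0,0,0]}]'
```

```text
t: 4.7
tcp_pos: [0.6261, 0.0369, 0.2224]
tool_rot: [0.181, 0.983, -0.0, -0.0]
force: [-2.3, 0.2, 3.0]
finger_gap: -0.0
gripper_force: 1.4
t: 4.9
tcp_pos: [0.6264, 0.037, 0.2209]
tool_rot: [0.181, 0.983, -0.0, -0.0]
force: [-2.1, 0.6, 3.3]
finger_gap: -0.001
gripper_force: 1.3
```

```bash
for i in 1; do python3 -m crank '[{"dp":[0,0,-0.03],"angular":[0,0,0]}]'; python3 -m crank '[{"dp":[0,0,-0.03],"angular":[0,0,0]}]';  python3 -m crank '[{"dp":[0,0,-0.02],"angular":[0,0,0]}]'; done | grep -E "tcp_pos|force:"
```

```text
tcp_pos: [0.6265, 0.037, 0.2201]
force: [-2.0, 0.1, 2.1]
gripper_force: 1.3
tcp_pos: [0.6264, 0.037, 0.2192]
force: [-1.4, -0.2, 2.9]
gripper_force: 1.3
tcp_pos: [0.6265, 0.037, 0.2186]
force: [-2.2, 0.1, 2.9]
gripper_force: 1.3
```

```bash
python3 -m crank '[{"dp":[0,0,-0.03],"angular":[0,0,0]}]' | grep -E "tcp_pos|^force:"; python3 -m crank '[{"dp":[0,0,-0.03],"angular":[0,0,0]}]' | grep -E "tcp_pos|^force:"
```

```text
tcp_pos: [0.6265, 0.037, 0.2181]
force: [-3.3, 0.5, 8.8]
tcp_pos: [0.6265, 0.037, 0.2181]
force: [-5.0, 0.9, 12.1]
```

```bash
python3 -m crank '[{"dp":[0,0,0],"angular":[0,0,0]}]' | grep -E "tcp_pos|^force:"
```

```text
tcp_pos: [0.6265, 0.037, 0.2181]
force: [-3.7, -0.5, 8.1]
```

Contact is made: TCP z 0.2181 puts the foot at about 20 mm, with 8–12 N. Next I'll lift off and go to the outer side of the clamp grip.

```bash
python3 -m crank '[{"dp":[0,0,0.03],"angular":[0,0,0]},{"dp":[0,0,1],"angular":[0,0,0]},{"dp":[0,0,0.1],"angular":[0,0,0]},{"dp":[0,0.75,0],"angular":[0,0,2]},{"dp":[0,0.75,0],"angular":[0,0,2]},{"dp":[0,0.75,0],"angular":[0,0,1]},{"dp":[0.14,0.75,0],"angular":[0,0,0]},{"dp":[0.14,0.75,0],"angular":[0,0,0]},{"dp":[0,0,0],"angular":[0,0,0]}]'; python3 - <<'E'
from h import *
for n in("side","top"):
    s=vision.snapshot(n); W=cloud(s); D=(s["image"].max(2)<75)
    m=D&(W[...,2]>.185)&(W[...,2]<.203); 
    for c,nm in(((.626,.037),"knob"),((.662,.141),"grip")):
        k=m&(np.hypot(W[...,0]-c[0],W[...,1]-c[1])<.03); print(n,nm,k.sum(),np.nanmean(W[k],0).round(4) if k.any() else "", np.nanpercentile(W[k][:,2],90) if k.any() else "")
E
```

```text
t: 6.4
tcp_pos: [0.6352, 0.1523, 0.2498]
tool_rot: [0.137, 0.991, 0.001, 0.0]
force: [-0.9, -0.5, -0.1]
finger_gap: -0.002
gripper_force: 0.0
side knob 85 [0.6241 0.0339 0.1987] 0.20233625651736425
side grip 26 [0.661  0.1395 0.1939] 0.19912000590072176
top knob 49 [0.6255 0.0384 0.199 ] 0.20187778207990253
top grip 0
```

```bash
python3 -m crank '[{"dp":[0,0,-0.7],"angular":[0,0,0]},{"dp":[0,0,-0.7],"angular":[0,0,0]},{"dp":[0,0,-0.7],"angular":[0,0,0]},{"dp":[0,0,0],"angular":[0,0,0]}]'; python3 - <<'E'
from h import *
p=sense()["tcp_pos"][:2]; pin=np.array([.643,.0745])
for th in (74,68,62,56,50,44,38,32,26,20,14):
    t=np.radians(th); q=pin+.07*np.array([np.cos(t),np.sin(t)])-.020*np.array([np.sin(t),-np.cos(t)])
    print(th,q.round(4),((q-p)/.03).round(2)); p=q
E
```

```text
t: 6.9
tcp_pos: [0.6326, 0.1479, 0.1842]
tool_rot: [0.139, 0.99, -0.001, -0.004]
force: [-0.1, 0.7, -0.3]
finger_gap: 0.004
gripper_force: 0.0
74 [0.6431 0.1473] [ 0.35 -0.02]
68 [0.6507 0.1469] [ 0.25 -0.01]
62 [0.6582 0.1457] [ 0.25 -0.04]
56 [0.6656 0.1437] [ 0.25 -0.07]
50 [0.6727 0.141 ] [ 0.24 -0.09]
44 [0.6795 0.1375] [ 0.23 -0.12]
38 [0.6858 0.1334] [ 0.21 -0.14]
32 [0.6918 0.1286] [ 0.2  -0.16]
26 [0.6971 0.1232] [ 0.18 -0.18]
20 [0.7019 0.1172] [ 0.16 -0.2 ]
14 [0.7061 0.1108] [ 0.14 -0.21]
```

```bash
python3 -m crank '[{"dp":[0.35,0,0],"angular":[0,0,0]},{"dp":[0.25,-0.01,0],"angular":[0,0,-6]},{"dp":[0.25,-0.04,0],"angular":[0,0,-6]},{"dp":[0.25,-0.07,0],"angular":[0,0,-6]},{"dp":[0.24,-0.09,0],"angular":[0,0,-6]},{"dp":[0.23,-0.12,0],"angular":[0,0,-6]},{"dp":[0,0,0],"angular":[0,0,0]}]'; python3 - <<'E'
from h import *
s=vision.snapshot("side"); cv2.imwrite("pics/side3.png",cv2.resize(s["image"][100:250,190:350],None,fx=4.5,fy=4,interpolation=cv2.INTER_CUBIC))
E
```

```text
t: 7.6
tcp_pos: [0.6842, 0.1387, 0.1893]
tool_rot: [0.39, 0.921, 0.001, 0.002]
force: [-0.1, -0.2, -0.3]
finger_gap: -0.003
gripper_force: 0.0
```

View pics/side3.png

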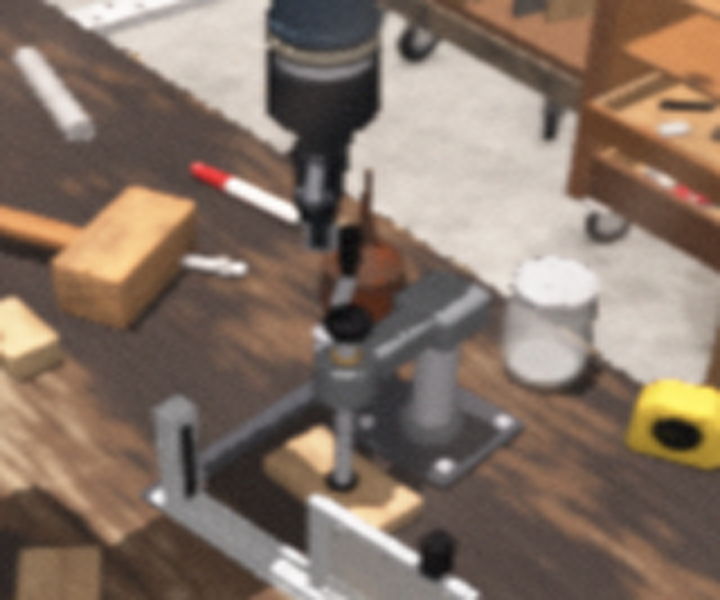

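The lever is swinging with the pusher; the grip is now at (348,240) in the crop and the foot is still on the block. I'll continue to the stop.

```bash
python3 -m crank '[{"dp":[0.18,-0.17,-0.05],"angular":[0,0,-6]},{"dp":[0.18,-0.17,-0.05],"angular":[0,0,-6]},{"dp":[0.16,-0.18,0],"angular":[0,0,-6]},{"dp":[0.14,-0.2,0],"angular":[0,0,-6]},{"dp":[0.1,-0.2,0],"angular":[0,0,-6]},{"dp":[0,0,0],"angular":[0,0,0]}]'
```

```text
t: 8.25
tcp_pos: [0.7055, 0.1141, 0.1859]
tool_rot: [0.615, 0.788, 0.003, -0.001]
force: [-0.8, 4.8, 0.2]
finger_gap: -0.002
gripper_force: 2.4
```

```bash
python3 -m crank '[{"dp":[0.02,-0.06,0],"angular":[0,0,0]},{"dp":[0,0,0],"angular":[0,0,0]}]' | grep -E "tcp_pos|^force:"; python3 -m crank '[{"dp":[0.02,-0.06,0],"angular":[0,0,0]},{"dp":[0,0,0],"angular":[0,0,0]}]' | grep -E "tcp_pos|^force:"; python3 - <<'E'
from h import *
s=vision.snapshot("side"); W=cloud(s); D=(s["image"].max(2)<75)
k=D&(W[...,2]>.165)&(W[...,2]<.2)&(np.hypot(W[...,0]-.71,W[...,1]-.087)<.02); print(k.sum(),np.nanmean(W[k],0).round(4))
E
```

```text
tcp_pos: [0.7055, 0.1139, 0.1859]
force: [-1.1, 8.1, 1.0]
tcp_pos: [0.7055, 0.1138, 0.1859]
force: [-1.7, 12.0, 0.8]
62 [0.7078 0.09   0.1857]
```

The lever is hard against its stop: 12 N and no motion, with the grip at (0.708,0.090). I'll back off and go behind the guard grip.

```bash
python3 -m crank '[{"dp":[-0.1,0.4,0],"angular":[0,0,0]},{"dp":[0,0,0.9],"angular":[0,0,0]},{"dp":[0,0,0.9],"angular":[0,0,0]},{"dp":[0,0,0.7],"angular":[0,0,0]},{"dp":[-0.46,-0.93,0],"angular":[0,0,-3]},{"dp":[-0.46,-0.93,0],"angular":[0,0,-3]},{"dp":[-0.46,-0.93,0],"angular":[0,0,0]},{"dp":[-0.46,-0.93,0],"angular":[0,0,0]},{"dp":[-0.46,-0.93,0],"angular":[0,0,0]},{"dp":[-0.46,-0.93,0],"angular":[0,0,0]},{"dp":[-0.46,-0.93,0],"angular":[0,0,0]},{"dp":[-0.46,-0.93,0],"angular":[0,0,0]},{"dp":[-0.46,-0.93,0],"angular":[0,0,0]},{"dp":[-0.46,-0.93,0],"angular":[0,0,0]},{"dp":[0,0,0],"angular":[0,0,0]}]'
```

```text
t: 10.2
tcp_pos: [0.564, -0.1622, 0.2606]
tool_rot: [0.656, 0.754, -0.001, 0.001]
force: [0.4, 0.9, 1.2]
finger_gap: -0.0
gripper_force: 0.0
```

```bash
python3 -m crank '[{"dp":[0.05,0,-0.8],"angular":[0,0,0]},{"dp":[0,0,-0.8],"angular":[0,0,0]},{"dp":[0,0,-0.8],"angular":[0,0,0]},{"dp":[0,0,-0.8],"angular":[0,0,0]},{"dp":[0,0,-0.7],"angular":[0,0,0]},{"dp":[0,0,0],"angular":[0,0,0]}]';python3 -m crank '[{"dp":[-0.04,0.3,0],"angular":[0,0,0]},{"dp":[-0.04,0.3,0],"angular":[0,0,0]},{"dp":[-0.04,0.3,0],"angular":[0,0,0]},{"dp":[-0.04,0.3,0],"angular":[0,0,0]},{"dp":[-0.04,0.3,0],"angular":[0,0,0]},{"dp":[0,0,0],"angular":[0,0,0]}]'
python3 - <<'E'
from h import *
s=vision.snapshot("side"); cv2.imwrite("pics/side4.png",cv2.resize(s["image"][100:290,190:350],None,fx=3.5,fy=3.15,interpolation=cv2.INTER_CUBIC))
E
```

```text
t: 10.8
tcp_pos: [0.5652, -0.1573, 0.1405]
tool_rot: [0.655, 0.756, -0.001, -0.002]
force: [-0.8, 1.0, -0.4]
finger_gap: -0.002
gripper_force: 0.0
t: 11.4
tcp_pos: [0.5602, -0.112, 0.1433]
tool_rot: [0.655, 0.756, 0.0, -0.0]
force: [-0.6, -0.4, 0.2]
finger_gap: -0.0
gripper_force: 0.0
```

View pics/side4.png

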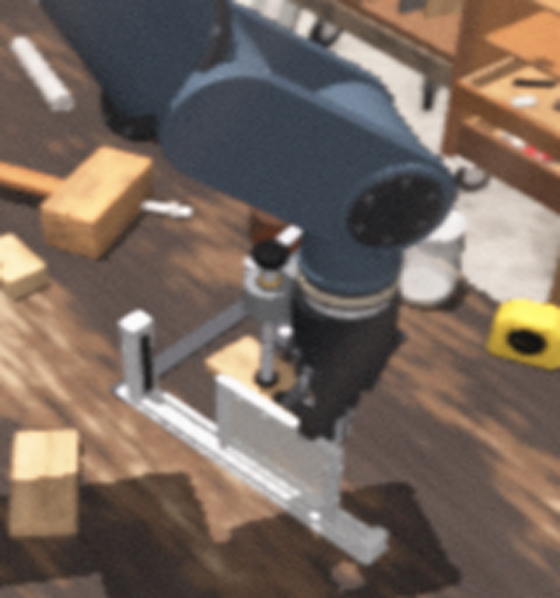

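The guard is moving with the pusher and its grip is just ahead of the fingers, near (295,400). The leading edge at (220,400) still has a gap to the post at (140,350), so I'll keep pushing.

```bash
python3 -m crank '[{"dp":[-0.03,0.2,0],"angular":[0,0,0]},{"dp":[-0.03,0.2,0],"angular":[0,0,0]},{"dp":[-0.03,0.2,0],"angular":[0,0,0]},{"dp":[-0.03,0.2,0],"angular":[0,0,0]},{"dp":[-0.03,0.2,0],"angular":[0,0,0]},{"dp":[-0.03,0.2,0],"angular":[0,0,0]},{"dp":[0,0,0],"angular":[0,0,0]}]'
python3 - <<'E'
from h import *
s=vision.snapshot("side"); W=cloud(s)
c,sn=np.cos(np.radians(7.5)),np.sin(np.radians(7.5)); d=W-[.626,.037,0]; X=d[...,0]*c+d[...,1]*sn; Y=-d[...,0]*sn+d[...,1]*c
m=(abs(X+.085)<.015)&(W[...,2]>.08)&(W[...,2]<.118); y=np.sort(Y[m]); print(np.histogram(y,bins=np.arange(-.15,.11,.01)))
E
```

```text
t: 12.15
tcp_pos: [0.5545, -0.0763, 0.1426]
tool_rot: [0.655, 0.756, 0.0, -0.001]
force: [0.4, -0.6, -0.8]
finger_gap: -0.0
gripper_force: 0.0
(array([ 0,  0,  0, 26, 23, 25, 17, 18, 25, 26, 25, 25, 25, 22, 24, 27, 13,
        0,  0,  0,  0, 24, 58, 21,  0]), array([-1.50000000e-01, -1.40000000e-01, -1.30000000e-01, -1.20000000e-01,
       -1.10000000e-01, -1.00000000e-01, -9.00000000e-02, -8.00000000e-02,
       -7.00000000e-02, -6.00000000e-02, -5.00000000e-02, -4.00000000e-02,
       -3.00000000e-02, -2.00000000e-02, -1.00000000e-02,  1.38777878e-16,
        1.00000000e-02,  2.00000000e-02,  3.00000000e-02,  4.00000000e-02,
        5.00000000e-02,  6.00000000e-02,  7.00000000e-02,  8.00000000e-02,
        9.00000000e-02,  1.00000000e-01]))
```

```bash
python3 -m crank '[{"dp":[-0.03,0.2,0],"angular":[0,0,0]},{"dp":[-0.03,0.2,0],"angular":[0,0,0]},{"dp":[-0.03,0.2,0],"angular":[0,0,0]},{"dp":[-0.03,0.2,0],"angular":[0,0,0]},{"dp":[-0.03,0.2,0],"angular":[0,0,0]},{"dp":[-0.03,0.2,0],"angular":[0,0,0]},{"dp":[-0.03,0.2,0],"angular":[0,0,0]},{"dp":[0,0,0],"angular":[0,0,0]}]' | grep -E "tcp_pos|^force:"; python3 -m crank '[{"dp":[-0.01,0.08,0],"angular":[0,0,0]},{"dp":[-0.01,0.08,0],"angular":[0,0,0]}]' | grep -E "tcp_pos|^force:"
```

```text
tcp_pos: [0.5485, -0.0343, 0.1428]
force: [-0.4, -0.1, -0.4]
tcp_pos: [0.5481, -0.0309, 0.1429]
force: [-0.2, -2.1, 0.8]
```

```bash
python3 -m crank '[{"dp":[-0.01,0.06,0],"angular":[0,0,0]},{"dp":[-0.01,0.06,0],"angular":[0,0,0]}]' | grep -E "tcp_pos|^force:"
```

```text
tcp_pos: [0.5476, -0.0273, 0.1428]
force: [-0.5, -2.8, -0.1]
```

```bash
for i in 1; do python3 -m crank '[{"dp":[-0.01,0.05,0],"angular":[0,0,0]}]'; python3 -m crank '[{"dp":[0,0.05,0],"angular":[0,0,0]}]'; python3 -m crank '[{"dp":[-0.01,0.05,0],"angular":[0,0,0]}]'; done | grep -E "tcp_pos|^force:"
```

```text
tcp_pos: [0.5474, -0.0258, 0.1428]
force: [0.0, -1.4, 0.5]
tcp_pos: [0.5474, -0.0253, 0.1429]
force: [-0.9, -9.0, 0.1]
tcp_pos: [0.5474, -0.0252, 0.1429]
force: [-1.8, -13.6, -0.7]
```

The guard is at its stop: 13.6 N and no motion. I'll hold briefly, back off, rise and verify.

```bash
python3 -m crank '[{"dp":[0,0,0],"angular":[0,0,0]},{"dp":[0,0,0],"angular":[0,0,0]},{"dp":[0.04,-0.3,0],"angular":[0,0,0]},{"dp":[0.04,-0.5,0],"angular":[0,0,0]},{"dp":[0,0,0.9],"angular":[0,0,0]},{"dp":[0,0,0.9],"angular":[0,0,0]},{"dp":[0,0,0.9],"angular":[0,0,0]},{"dp":[0,0,0.9],"angular":[0,0,0]},{"dp":[0,-0.9,0],"angular":[0,0,0]},{"dp":[0,-0.9,0],"angular":[0,0,0]},{"dp":[-0.3,-0.9,0],"angular":[0,0,0]},{"dp":[-0.3,-0.9,0],"angular":[0,0,0]},{"dp":[-0.3,-0.9,0],"angular":[0,0,0]},{"dp":[0,0,0],"angular":[0,0,0]}]'
python3 - <<'E'
from h import *
for n in("side","top"):
    s=vision.snapshot(n); W=cloud(s); D=(s["image"].max(2)<75)
    c,sn=np.cos(np.radians(7.5)),np.sin(np.radians(7.5)); d=W-[.626,.037,0]; X=d[...,0]*c+d[...,1]*sn; Y=-d[...,0]*sn+d[...,1]*c
    for nm,x,y,z0,z1 in(("knob",0,0,.19,.215),("grip",.09,.043,.165,.205),("ggrip",-.085,-.045,.12,.155)):
        k=D&(np.hypot(X-x,Y-y)<.03)&(W[...,2]>z0)&(W[...,2]<z1); print(n,nm,k.sum(),X[k].mean().round(4),Y[k].mean().round(4),np.percentile(W[k][:,2],90).round(4))
    if n=="side": cv2.imwrite("pics/side5.png",cv2.resize(s["image"][100:290,190:350],None,fx=3.5,fy=3.15,interpolation=cv2.INTER_CUBIC))
E
```

```text
t: 15.1
tcp_pos: [0.5217, -0.1851, 0.2506]
tool_rot: [0.657, 0.754, -0.0, 0.0]
force: [0.4, 0.3, 0.4]
finger_gap: -0.005
gripper_force: 0.0
side knob 78 -0.0034 -0.0021 0.2035
side grip 49 0.0878 0.0402 0.1971
side ggrip 53 -0.0883 -0.0379 0.1488
top knob 53 -0.0002 0.0011 0.203
top grip 22 0.0886 0.0445 0.197
top ggrip 20 -0.0853 -0.0322 0.1509
```

View pics/side5.png

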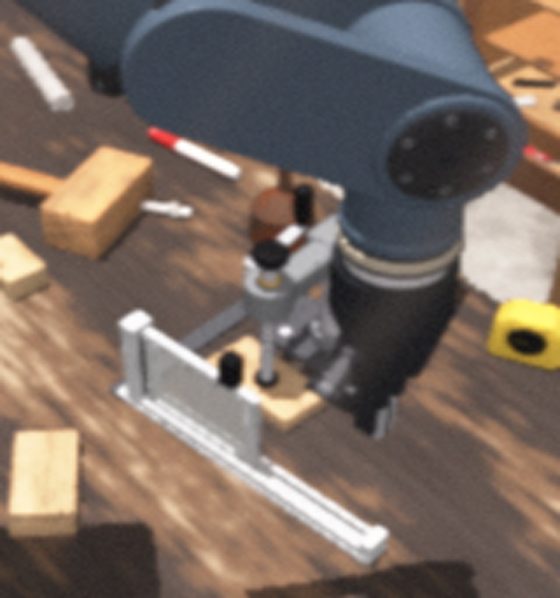

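The guard is shut against the post at (145,345), the lever lies back along the arm with its grip at (303,205), and the foot is on the block at (265,378). I'll do one knob height check in the same window as before, then hand in.

```bash
python3 - <<'E'
from h import *
for n,o in(("side",.1987),("top",.1990)):
    s=vision.snapshot(n); W=cloud(s); k=(s["image"].max(2)<75)&(W[...,2]>.185)&(W[...,2]<.203)&(np.hypot(W[...,0]-.626,W[...,1]-.037)<.03)
    print(n,k.sum(),W[k][:,2].mean(),o,np.percentile(W[k][:,2],90))
print(order.sign_off())
E
```

```text
side 68 0.19914705974539756 0.1987 0.20229665620840365
top 42 0.19942095958584613 0.199 0.20228853627388638
the job is handed in; nothing more can be done
None
```

The job is handed in: the rod's foot is on the flat block, the clamp lever is against its locked stop and the guard is shut against the post. The sign-off returned no verdict, so these rest on my camera and force checks; I saw no block move but didn't measure their positions afterwards.

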